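Clear the setting block and move the horn rest up one hole

ROBOT

A 7-joint arm with a two-finger parallel gripper is mounted at the origin on the work surface. World frame = base frame: x ahead of the robot, y to its left, z up, the work surface at z = 0. Lengths are in m, angles in rad, forces in N, time in s.
With the tool pointing down it reaches from about 0.35 to 0.9 m from the base axis. Payload 8.1 kg.
Tool frame: the origin (TCP) lies midway between the tips of the shut fingers; the grasp point (between the pads) lies 19 mm behind it; z points along the fingers, y is the line along which they close (so a half turn about z gives the same grasp; the last joint's range is limited). The gripper opens to 92 mm and grips with 3 to 60 N. Pads are 19 mm wide; open, the fingers measure 130 mm over their backs; the gripper's body (75 mm by 190 mm) begins 47 mm behind the grasp point.
Start: joints at [-1.329, 0.434, 0.025, 1.573, -0.012, 1.134, -0.075], TCP at [0.211, 0.588, 0.227] pointing down, gripper open.
Joint ranges: [-2.62, 2.62], [-0.44, 2.09], [-1.27, 1.32], [0.08, 2.57], [-1.32, 4.46], [0.12, 2], [-2.74, 2.74]. Speed limits (rad/s): [2.22, 2.22, 3.01, 3.01, 3.14, 3.14, 3.14].

INTERFACE

Orientations are given as a rotation vector (axis times angle).
In Python, from cell import arm gives the robot as it stands.
- The arm moves only by the tool move_arm, never from a script. Its argument "motion" is a list of rows, each an object of numbers: "tx", "ty", "tz": the shift along the tool's x, y, z normalised to -1 to 1, where 1 is 1000 mm; "twist": the turn about the tool's z normalised to -1 to 1, where 1 is pi/2 rad. In form: [{"tx": .., "ty": .., "tz": .., "twist": ..}, ...]. A call has 1 to 12 rows; each row shifts and turns the commanded pose from where the row before left it, along the tool's axes as they then stand; what a row does not reach is not made up. A row lasts 1/10 s, in which the tool goes at most 50 mm and 8.59 degrees, less where a joint would pass 70% of its speed; a pose out of reach is approached as far as the arm can. A call with a number of a shift or a turn outside -1 to 1 is refused whole. A call with a gripper value outside its range is refused whole. "gripper" is the gripper's target within -1 to 1 (shut at 1, half-way at 0, fully open at -1), set as the call begins (left out, the last holds). The fingers move at their own pace and stop on an object; "squeeze" is the grip in N (left out, the last holds). Time passes only in rows, so rows that do not move let the fingers close. It gives the time, the measured TCP pose, the force, the opening and the grip force at its end, in the units of the state.
- arm.observe(): the state, without advancing time (a new reading comes with each control period).
- arm.get_image(name): name is "scene" or "side" or "wrist"; returns the picture (420x560x3 uint8, red, green, blue); there is no depth.
- arm.calibration(name): a dict with "K" (3x3 intrinsics, pixels), "k1" (the pictures are not rectified: a ray, as slopes to the right and down, at radius r is drawn at 1 + k1 r^2 times it, then the intrinsics apply), "T" (4x4, takes a point from camera to world coordinates). Camera axes: x right, y down, z forward; pixel columns grow to the right and rows downward; lengths in m; the calibration is good to about 2 mm. A picture is of the moment at which its call begins: read the wrist's pose just before it. calibration takes no time and is no camera call; for the wrist camera it gives the pose at the moment of the call.
- arm.sign_off(): hands the job in; it is judged then, once.
Trained networks look in the newest picture that a camera, given by its name, has taken for a name from the list of things; names that differ only in an ending like _2 or _b are one class to them, and where a whole thing is asked for, a point or a joint stands for the part that bears it (a point fixed in the world has none). Each returns a list of dicts, best first, with "conf" (0 to 1); they miss things now and then, are a little off and sometimes report something else, mostly with a low value. They report only what shows in the picture. A call takes as long as a camera call. They do not tell look-alikes from the thing itself.
- arm.look_for(camera, query): "point" ([column, row] as shares, 0 to 1, of the picture: columns of its width, rows of its height, amid what is visible of it).
- arm.regions_of(camera, query): "region" (420x560 bool, what is visible of it) and "point" ([column, row] as shares, 0 to 1, of the picture: columns of its width, rows of its height, amid what is visible of it).
- arm.place_of(camera, query): "point" ([column, row] as shares, 0 to 1, of the picture: columns of its width, rows of its height: a listed point, or the origin of a listed thing).
The state is a dict: "clock": time; "joints": joint angles; "dq": joint speeds; "joint_efforts": joint torques, N m; "position": TCP position; "ee_rot": TCP orientation; "force": force on the tool from outside, world axes, zero at the start; "ft_torque": the same for the moment, N m; "width": opening from 0.0 (shut) to 1.0 (fully open); "gripper_force": force on a finger pad.
Only numpy, scipy, OpenCV 4.12 (cv2) and the standard library are available. Lean on these libraries where they do the work, as an engineer would, in place of code of your own. Each camera call takes 0.05 s, during which the arm holds its last target. There are 200 camera calls.

TASK

A steel setting block has been left standing on the bar of the bench horn rest, in the way of its sliding tube section: first put it fully home in its own snug-fitting wooden socket and let go of it. Then pull the section's black plunger knob up, slide the section to the next hole towards the bar's end stop, let the pin go fully down into that hole, and finish while still holding the knob there, without letting go. Leave everything else on the table where it is.

Things in the scene. Friction and masses are not known exactly. Their poses are not given: they have to be found in the camera images.
- rest: Horn rest, fixed: aluminium bar 30 mm wide, top 30 mm above the table, on a 50 mm wide dark foot. Origin on the table under the hole the pin starts in; y along the bar towards the dark end stop (44 mm wide, y = +82 to +100 mm, top at 48 mm), x across, z up. Pin holes 10.5 mm long in the bar's top at y = -80, -40, 0, +40 mm.
- section (a joint): Position (m) of the grey sleeve along the bar: 0 at the starting hole, +0.040 next hole, 0.058 against the end stop. 42 mm wide, top at 36 mm, from 100 mm behind the pin to 24 mm before it; 90 mm behind the pin a fork with two cork prongs, 84 mm high, 124 mm over all. Slides with about 2 N friction, locked with 1 mm play when the pin is in.
- plunger (a joint): Height in m by which the pin is pulled up: 0 fully down, at most 0.018. A spring pulls it down with about 4 N at 0 and 8 N when fully up. The 8 mm pin with its rounded tip reaches 9 mm into a hole, so it is clear of the holes above 0.009; let down between holes it rests on the bar at 0.009.
- pull_knob: Black knob of the plunger, 26 mm diameter, 26 mm high, axis upright; origin at its centre, 67 mm above the table when the pin is down. It moves with section and pin; axes as the rest's. On a thin stem over a boss of 18 mm diameter with its top at 44 mm: 10 mm free under the knob.
- block_mid (a point): Centre of the loose steel setting block, 24 x 24 mm, 50 mm tall, about 0.12 kg (varies), upright on the bar between section and end stop (underside 30 mm, top 80 mm above the table at the start), sides nearly parallel to the rest's. Axes along its sides, z up.
- block: The same setting block; this origin is the centre of its underside.
- socket_medium: The setting block's own socket: fixed wooden base 60 x 60 mm, 28 mm high, with a square pocket 28 x 28 mm, 20 mm deep (floor at 8 mm), mouth bevelled by 3 mm; empty at the start. Origin on the table under the pocket's centre; x and y along its sides. With the block home, its centre is 33 mm above the table.
- socket_large: A like wooden base with a 38 x 38 mm pocket, empty; it belongs to a larger block that is away. Origin under its centre.
- socket_small: A like wooden base with a 22 x 22 mm pocket that holds the small block. Origin under its centre.
- small_block: Bystander: steel block 18 x 18 x 50 mm standing in the small socket; origin at its underside.
- key_guard: Bystander: small brass wire bell key guard, about 74 mm across and 21 mm high, lying on the table; origin at its underside.
- pad_plate: Bystander: chrome pad-warming plate 70 x 50 x 6 mm with a rod and dark wooden handle towards its own +x, 190 mm long in all; origin under the plate.
- screwdriver: Bystander: screwdriver lying on the table beyond the rest; origin at its underside.
- mouthpiece: Bystander: black mouthpiece 26 mm diameter, 85 mm high, standing; origin at its underside.
- cork_jar: Bystander: closed jar 48 mm diameter, 60 mm high, standing; origin at its underside.
There are look-alikes about, which are no part of the job. Leave any blue or green look-alike of the socket_medium alone.

How it is judged:
By the outcome, as a careful person would: the job done as asked, in the order asked, and still so for the second after the job is handed in, while the arm keeps its last pose, push and grip.
It also fails if it takes over 59 s, if anything falls off the work surface, if the arm or the gripper's body presses on something with over 40 N, if the wrist force passes 120 N, or if a joint passes its speed limit or range.

## Working session

There is one attempt and no reset: what is moved stays moved. The work goes in short steps, Python scripts to look and compute and a tool call to move; the robot and the scene stay as the last step left them, time stands still between calls to the robot, and variables do not carry over. Pictures are saved under pics/ and viewed, at most 10 in all, crops included, and the job is handed in when it is done.

Besides the shell and the picture viewer there is one more tool, called in YAML: its name, and indented under it one key for each argument. move_arm: Moves the arm, as the interface text tells. Scaled input: -1 to 1 covers 1000 mm each way for a shift and pi/2 rad each way for a turn. Its arguments: {"type":"object","properties":{"motion":{"type":"array","items":{"type":"object","properties":{"tx":{"type":"number"},"ty":{"type":"number"},"tz":{"type":"number"},"twist":{"type":"number"}}}},"gripper":{"type":"number"},"squeeze":{"type":"number"}},"required":["motion"]}

```bash
ls; mkdir -p pics
python3 - <<'E'
from cell import arm
import cv2,numpy as np
print(arm.observe())
for c in ["scene","side"]:
    im=arm.get_image(c); cv2.imwrite(f"pics/{c}0.png",im[:,:,::-1])
    cal=arm.calibration(c); print(c,cal)
    for q in ["rest","pull_knob","block_mid","socket_medium","socket_large","socket_small","key_guard","mouthpiece","cork_jar"]:
        print(q,[(np.round(np.array(d["point"])*[560,420],1).tolist(),round(d["conf"],2)) for d in arm.place_of(c,q)])
E
```

```text
pics
{'clock': 0.0, 'joints': array([-1.32857015,  0.43522779,  0.02494123,  1.57411603, -0.01159199,
        1.13396105, -0.07509577]), 'dq': array([ 3.78655099e-04,  1.25982553e-05,  7.70206846e-04,  1.60900307e-03,
       -9.57226959e-04,  1.87929084e-03,  2.16247237e-04]), 'joint_efforts': array([-3.40100005e-04, -6.67844868e+01,  9.84586626e-01, -3.14472020e+01,
       -6.06531976e-02,  4.27856587e-02,  1.66607160e-04]), 'position': array([0.21113721, 0.58771415, 0.22593428]), 'ee_rot': array([-5.39001058e-01, -3.09487291e+00,  2.45319163e-03]), 'force': array([0.24153984, 0.1178689 , 0.24486106]), 'ft_torque': array([ 0.03255166, -0.01719785, -0.03178861]), 'gripper_force': 0.0, 'width': 1.0004920536684412}
scene {'K': array([[394.22871702,   0.        , 280.00415254],
       [  0.        , 394.22871702, 209.31139929],
       [  0.        ,   0.        ,   1.        ]]), 'k1': -0.02651658182751627, 'T': array([[ 1.94094267e-01,  7.72780414e-01, -6.04266371e-01,
         1.23978576e+00],
       [ 9.80982846e-01, -1.52731597e-01,  1.19773601e-01,
        -1.61586138e-02],
       
[... 810 characters left out ...]
9611769374, 'T': array([[ 0.7707223 , -0.5009786 ,  0.39371002,  0.10456435],
       [-0.6371451 , -0.60036577,  0.48332915, -0.44070595],
       [-0.00576754, -0.62336296, -0.78191135,  0.97878944],
       [ 0.        ,  0.        ,  0.        ,  1.        ]])}
rest [([371.8, 317.7], 0.59), ([222.6, 188.7], 0.38)]
pull_knob [([378.6, 298.4], 0.58)]
block_mid [([330.0, 226.8], 0.74), ([361.9, 280.4], 0.73)]
socket_medium [([278.6, 166.9], 0.7), ([251.6, 205.3], 0.63), ([213.0, 230.7], 0.58)]
socket_large [([265.1, 247.4], 0.9)]
socket_small [([219.7, 191.0], 0.76)]
key_guard [([332.9, 184.0], 0.67)]
mouthpiece [([296.8, 263.7], 0.66), ([333.5, 185.6], 0.54)]
cork_jar [([329.8, 227.4], 0.84)]
```

Run:
```python
import cv2,numpy as np
a=cv2.imread("pics/scene0.png")[130:310,130:390]; b=cv2.imread("pics/side0.png")[120:380,150:470]
cv2.imwrite("pics/a.png",cv2.resize(a,None,fx=3,fy=3,interpolation=2)); cv2.imwrite("pics/b.png",cv2.resize(b,None,fx=2.3,fy=2.3,interpolation=2))
```

```text
(no output)
```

View pics/a.png

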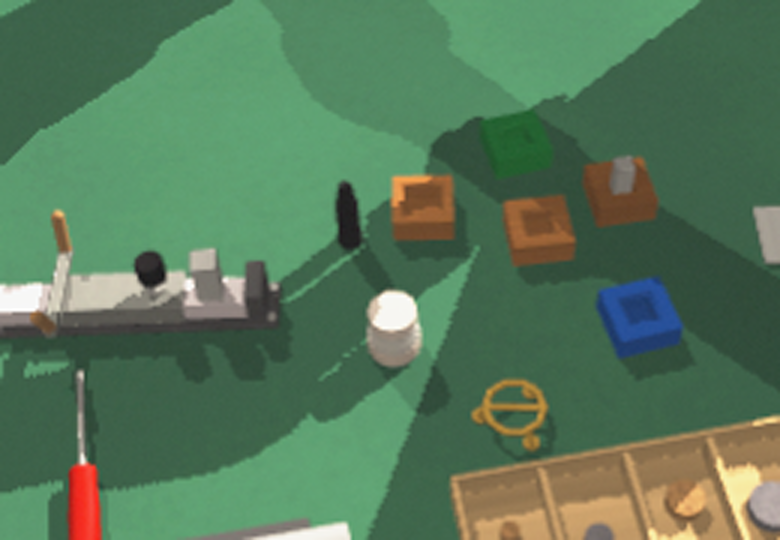

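View pics/b.png

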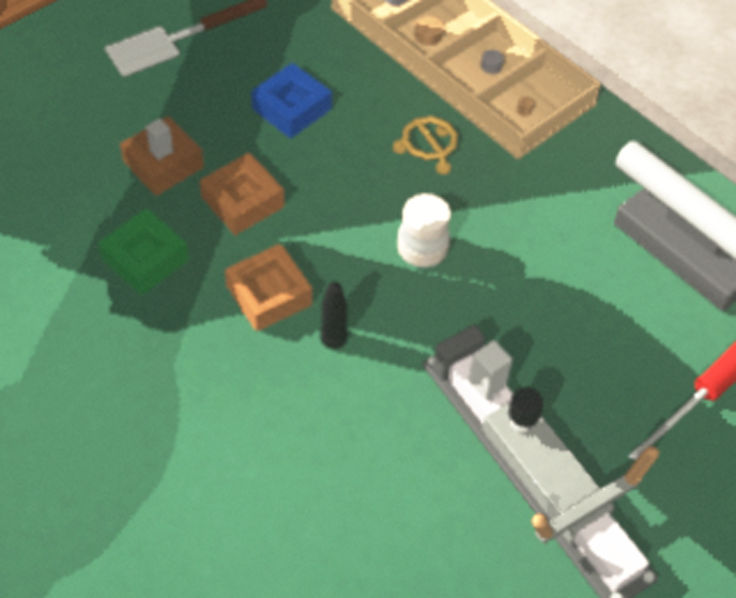

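Scene crop, in full-picture pixels: the steel block is at (198,222), the black knob at (180,219) and the jar at (261,240). The candidates for the medium socket are:
- plain wood, wide pocket, at (271,198): the large socket
- plain wood, narrower empty pocket, at (310,206): my choice
- wood holding the small block, at (337,193): the small socket
- green look-alike at (302,178)
- blue look-alike at (343,236)

Next I triangulate.

```bash
cat > h.py <<'E'
from cell import arm
import cv2,numpy as np
from scipy.spatial.transform import Rotation as R
def ray(cal,p):
    K=cal["K"];d=np.array([(p[0]-K[0,2])/K[0,0],(p[1]-K[1,2])/K[1,1]]);u=d.copy()
    for _ in range(10): u=d/(1+cal["k1"]*(u@u))
    T=cal["T"];v=T[:3,:3]@np.r_[u,1];return T[:3,3],v/np.linalg.norm(v)
def atz(cal,p,z):
    o,v=ray(cal,p);return o+v*(z-o[2])/v[2]
def proj(cal,X):
    T=cal["T"];c=T[:3,:3].T@(np.asarray(X)-T[:3,3]);u=c[:2]/c[2];u=u*(1+cal["k1"]*(u@u));K=cal["K"]
    return np.array([K[0,0]*u[0]+K[0,2],K[1,1]*u[1]+K[1,2]])
def tri(rs):
    A=0;b=0
    for o,v in rs:
        P=np.eye(3)-np.outer(v,v);A=A+P;b=b+P@o
    return np.linalg.solve(A,b)
def pose():
    s=arm.observe();return s["position"],R.from_rotvec(s["ee_rot"]).as_matrix(),s
E
python3 - <<'E'
from h import *
s,d=arm.calibration("scene"),arm.calibration("side")
P=lambda n,a,b:print(n,tri([ray(s,a),ray(d,b)]).round(4))
P("knob",(180.4,218.3),(378.6,298.4));P("rest",(180.1,231.4),(371.8,317.7));P("block",(193.8,221.1),(361.9,280.4))
P("med",(309.1,212.3),(251.6,205.3));P("large",(271,205),(265.1,247.4));P("small",(332.8,194.2),(219.7,191))
p,Rm,_=pose();print(p,Rm.round(3))
c=arm.calibration("wrist");print(c["T"].round(3), c["K"].round(0).tolist())
# block top corners & bar: zone via image; rest dir from end stop/fork
for q,(u,v) in {"stop":(128+ 0,0)}.items():pass
e=lambda u,v,z:atz(d,(150+u/2.3,120+v/2.3),z)
print("stop top",e(460,343,.048),"barnear edge",e(432,360,.0),e(600,590,0))
E
```

```text
knob [ 0.5607 -0.1603  0.068 ]
rest [ 0.5534 -0.1682  0.0029]
block [ 0.5693 -0.1179  0.0627]
med [ 0.5484  0.2152 -0.0058]
large [ 0.4993  0.106  -0.0078]
small [0.5093 0.2939 0.0095]
[0.21124552 0.5882297  0.22675606] [[-0.941  0.338 -0.   ]
 [ 0.338  0.941  0.   ]
 [ 0.     0.    -1.   ]]
[[ 0.338  0.912  0.234  0.15 ]
 [ 0.941 -0.327 -0.083  0.61 ]
 [ 0.     0.248 -0.969  0.384]
 [ 0.     0.     0.     1.   ]] [[321.0, 0.0, 279.0], [0.0, 321.0, 201.0], [0.0, 0.0, 1.0]]
stop top [ 0.57541512 -0.07292161  0.048     ] barnear edge [ 0.56723478 -0.05071713  0.        ] [ 0.52323488 -0.29766183  0.        ]
```

move_arm:
  motion:
    - {"tx": -0.038, "ty": -0.025}
    - {"tx": -0.038, "ty": -0.025}
    - {"tx": -0.038, "ty": -0.025}
    - {"tx": -0.038, "ty": -0.025}
    - {"tx": -0.038, "ty": -0.025}
    - {"tx": -0.038, "ty": -0.025}
    - {"tx": -0.038, "ty": -0.025}
    - {"tx": -0.038, "ty": -0.025}
    - {"tx": -0.038, "ty": -0.025}
    - {"tx": -0.038, "ty": -0.025}
    - {"tx": -0.038, "ty": -0.025}
    - {"twist": 0}

```text
invalid input
```

Run:
```python
from h import *
p,Rm,s=pose();print(p,Rm.round(3).tolist(),s["clock"])
c=arm.calibration("wrist");im=arm.get_image("wrist");np.save("c1.npy",c,allow_pickle=True);cv2.imwrite("pics/w1.png",im[:,:,::-1])
for q in ["socket_medium","socket_large","socket_small"]:
    for d in arm.place_of("wrist",q):
        u=np.array(d["point"])*[560,420];print(q,u.round(1),round(d["conf"],2),atz(c,u,0).round(4))
    for d in arm.regions_of("wrist",q):
        m=d["region"].astype(np.uint8);r=cv2.minAreaRect(cv2.findNonZero(m));print(" reg",np.round(r[0],1),np.round(r[1]),round(r[2],1),round(d["conf"],2))
```

```text
[0.21124552 0.5882297  0.22675606] [[-0.941, 0.338, -0.0], [0.338, 0.941, 0.0], [0.0, 0.0, -1.0]] 1.0
```

View pics/w1.png

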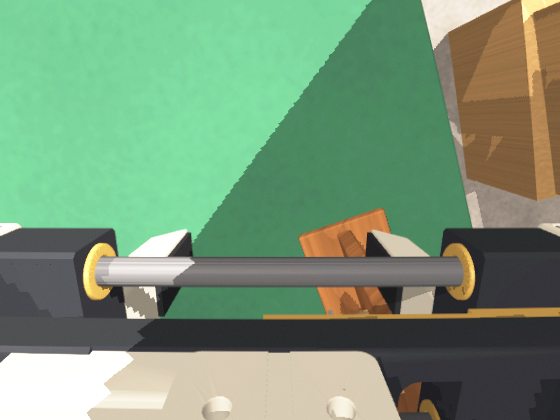

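The move was refused, so the arm is still at the start. The wrist picture shows bare table, with the gripper across its lower half. I'll retry with all four keys in each row.

move_arm:
  motion:
    - {"tx": -0.038, "ty": -0.025, "tz": 0, "twist": 0}
    - {"tx": -0.038, "ty": -0.025, "tz": 0, "twist": 0}
    - {"tx": -0.038, "ty": -0.025, "tz": 0, "twist": 0}
    - {"tx": -0.038, "ty": -0.025, "tz": 0, "twist": 0}
    - {"tx": -0.038, "ty": -0.025, "tz": 0, "twist": 0}
    - {"tx": -0.038, "ty": -0.025, "tz": 0, "twist": 0}
    - {"tx": -0.038, "ty": -0.025, "tz": 0, "twist": 0}
    - {"tx": -0.038, "ty": -0.025, "tz": 0, "twist": 0}
    - {"tx": -0.038, "ty": -0.025, "tz": 0, "twist": 0}
    - {"tx": -0.038, "ty": -0.025, "tz": 0, "twist": 0}
    - {"tx": -0.038, "ty": -0.025, "tz": 0, "twist": 0}

```text
clock: 2.45
position: [0.5126, 0.1866, 0.227]
ee_rot: [0.539, 3.095, 0.001]
force: [0.3, 0.5, -0.0]
width: 0.994
gripper_force: 0.0
```

move_arm:
  motion:
    - {"tx": -0.025, "ty": -0.0425, "tz": 0, "twist": 0}
    - {"tx": -0.025, "ty": -0.0425, "tz": 0, "twist": 0}
    - {"tx": 0, "ty": 0, "tz": 0, "twist": 0.094}
    - {"tx": 0, "ty": 0, "tz": 0, "twist": 0.094}
    - {"tx": 0, "ty": 0, "tz": 0, "twist": 0.094}
    - {"tx": 0, "ty": 0, "tz": 0, "twist": 0.094}
    - {"tx": 0, "ty": 0, "tz": 0, "twist": 0.094}
    - {"tx": 0, "ty": 0, "tz": 0, "twist": 0.094}
    - {"tx": 0, "ty": 0, "tz": 0, "twist": 0.094}
    - {"tx": 0, "ty": 0, "tz": 0, "twist": 0.094}
    - {"tx": 0, "ty": 0, "tz": 0, "twist": 0.094}
    - {"tx": 0, "ty": 0, "tz": 0, "twist": 0.046}

```text
clock: 3.65
position: [0.53, 0.0913, 0.2268]
ee_rot: [2.413, 2.012, 0.0]
force: [-0.3, -0.7, -0.0]
width: 1.0
gripper_force: 0.0
```

Run:
```python
from h import *
import pickle
p,Rm,s=pose();print(p,Rm.round(3).tolist(),s["clock"])
c=arm.calibration("wrist");im=arm.get_image("wrist");pickle.dump(c,open("c1.pkl","wb"));cv2.imwrite("pics/w2.png",im[:,:,::-1])
for q in ["socket_medium","socket_large","socket_small"]:
    for d in arm.place_of("wrist",q):
        u=np.array(d["point"])*[560,420];print(q,u.round(1),round(d["conf"],2),atz(c,u,0).round(4))
```

```text
[0.53001915 0.09132462 0.22680975] [[0.18, 0.984, 0.0], [0.984, -0.18, 0.0], [0.0, 0.0, -1.0]] 3.65
socket_medium [273.8  73.1] 0.64 [0.5466 0.2071 0.    ]
socket_medium [171.7  90.6] 0.62 [0.4285 0.2099 0.    ]
socket_large [248.3 173.7] 0.78 [0.4953 0.1    0.    ]
```

View pics/w2.png

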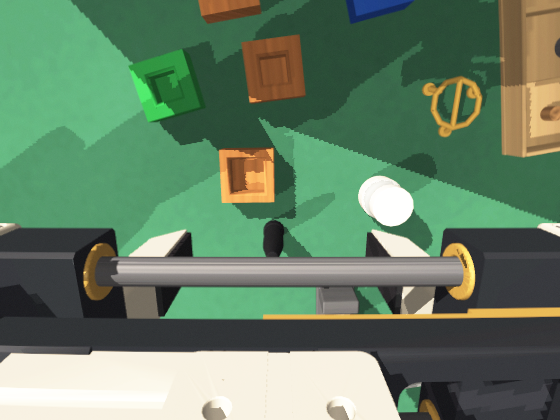

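The wrist view shows the chosen plain wood socket with the mid-sized empty pocket at (273,70). The wide-pocket one is at (247,176), green is at (168,87), blue is at (380,5) and the jar is at (385,200). Now on to the rest.

move_arm:
  motion:
    - {"tx": -0.0475, "ty": 0.01, "tz": 0, "twist": 0}
    - {"tx": -0.0475, "ty": 0.01, "tz": 0, "twist": 0}
    - {"tx": -0.0475, "ty": 0.01, "tz": 0, "twist": 0}
    - {"tx": -0.0475, "ty": 0.01, "tz": 0, "twist": 0}
    - {"tx": -0.0475, "ty": 0.01, "tz": 0, "twist": 0}
    - {"tx": -0.0475, "ty": 0.01, "tz": 0, "twist": 0}
    - {"tx": 0, "ty": 0, "tz": 0, "twist": 0}

```text
clock: 4.55
position: [0.5377, -0.2086, 0.2274]
ee_rot: [2.413, 2.006, -0.004]
force: [-0.4, 0.2, -0.1]
width: 0.999
gripper_force: 0.0
```

Run:
```python
from h import *
import pickle
p,Rm,s=pose();print(p,Rm.round(3).tolist(),s["clock"])
c=arm.calibration("wrist");im=arm.get_image("wrist");pickle.dump(c,open("c2.pkl","wb"));cv2.imwrite("pics/w3raw.png",im[:,:,::-1])
cv2.imwrite("pics/w3.png",cv2.resize(im[0:250,180:420,::-1],None,fx=2.4,fy=2.4,interpolation=2))
for q,z in [("block_mid",.055),("block",.03),("pull_knob",.067),("rest",0)]:
    for d in arm.place_of("wrist",q):
        u=np.array(d["point"])*[560,420];print(q,u.round(1),round(d["conf"],2),atz(c,u,z).round(4))
```

```text
[ 0.537711   -0.20863236  0.22741709] [[0.182, 0.983, 0.001], [0.983, -0.182, -0.005], [-0.004, 0.002, -1.0]] 4.55
block_mid [294.7  86.6] 0.89 [ 0.5719 -0.1169  0.055 ]
block [291.4  84.7] 0.65 [ 0.5705 -0.1125  0.03  ]
pull_knob [294.6 133. ] 0.87 [ 0.5638 -0.16    0.067 ]
```

View pics/w3.png

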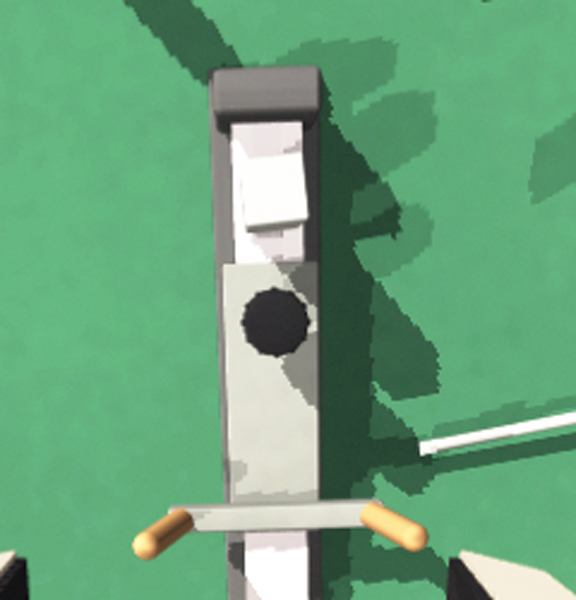

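The crop shows the white block top at about (275,190), in front of the grey end stop at (267,92). The black knob is at (276,322), and the cork prongs are at (160,535) and (395,525).

Run:
```python
from h import *
import pickle
c=pickle.load(open("c2.pkl","rb"))
f=lambda u,v,z:atz(c,(180+u/2.4,v/2.4),z)[:2]
b=np.array([f(243,157,.08),f(301,153,.08),f(308,219,.08),f(247,229,.08)])
print("block corners",b.round(4).tolist(),b.mean(0).round(4))
for i in range(4):
    e=b[(i+1)%4]-b[i];print(np.linalg.norm(e).round(4),np.degrees(np.arctan2(e[1],e[0])).round(1))
print("knob top",f(276,322,.08).round(4))
l=f(225,490,.036)-f(223,268,.036); r=f(319,490,.036)-f(317,268,.036);print("sleeve edge ang",[np.degrees(np.arctan2(-e[0],-e[1])).round(2) for e in(l,r)])
a,d=f(223,264,.036),f(317,264,.036);print("sleeve front",a,d,((a+d)/2).round(4),np.degrees(np.arctan2((d-a)[1],(d-a)[0])))
a,d=f(212,107,.048),f(321,108,.048);print("stop",a,d,((a+d)/2).round(4),np.degrees(np.arctan2((d-a)[1],(d-a)[0])))
```

```text
block corners [[0.5616, -0.0991], [0.583, -0.1016], [0.5817, -0.1251], [0.5585, -0.1245]] [ 0.5712 -0.1126]
0.0215 -6.7
0.0235 -93.0
0.0232 178.5
0.0256 83.0
knob top [ 0.5634 -0.1605]
sleeve edge ang [np.float64(10.22), np.float64(8.51)]
sleeve front [ 0.54671284 -0.13422998] [ 0.5870644  -0.14167944] [ 0.5669 -0.138 ] -10.459823848380664
stop [ 0.55390869 -0.0735178 ] [ 0.59708317 -0.08184352] [ 0.5755 -0.0777] -10.914873092924399
```

move_arm:
  motion:
    - {"tx": 0, "ty": 0, "tz": 0, "twist": -0.055}
    - {"tx": 0.032, "ty": 0.008, "tz": 0, "twist": 0}
    - {"tx": 0.032, "ty": 0.008, "tz": 0, "twist": 0}
    - {"tx": 0.032, "ty": 0.008, "tz": 0, "twist": 0}
    - {"tx": 0, "ty": 0, "tz": 0.04, "twist": 0}
    - {"tx": 0, "ty": 0, "tz": 0.04, "twist": 0}
    - {"tx": 0, "ty": 0, "tz": 0.04, "twist": 0}
    - {"tx": 0, "ty": 0, "tz": 0.03, "twist": 0}
    - {"tx": 0, "ty": 0, "tz": 0.02, "twist": 0}
    - {"tx": 0, "ty": 0, "tz": 0, "twist": 0}

```text
clock: 5.8
position: [0.57, -0.1041, 0.0542]
ee_rot: [-2.311, -2.122, 0.005]
force: [-0.1, -0.9, 0.5]
width: 1.001
gripper_force: 0.0
```

Run:
```python
from h import *
p,Rm,s=pose();print(p,Rm.round(3).tolist(),s["clock"])
im=arm.get_image("side");cv2.imwrite("pics/s2.png",cv2.resize(im[180:360,270:470,::-1],None,fx=3,fy=3,interpolation=2))
```

```text
[ 0.56998875 -0.10407191  0.05416284] [[0.086, 0.996, -0.005], [0.996, -0.086, 0.001], [0.001, -0.005, -1.0]] 5.8
```

View pics/s2.png

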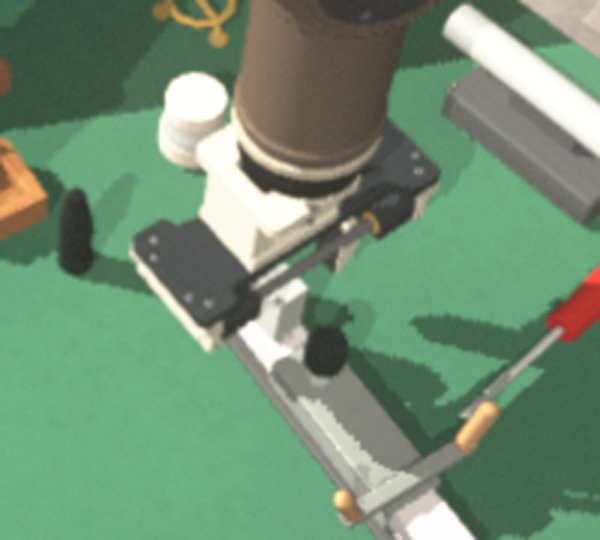

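The side view shows the fingers straddling the block, a little too far towards the end stop. I'll shift back 10 mm and close.

move_arm:
  motion:
    - {"tx": -0.01, "ty": 0.002, "tz": 0, "twist": 0}
    - {"tx": 0, "ty": 0, "tz": 0, "twist": 0}
    - {"tx": 0, "ty": 0, "tz": 0, "twist": 0}

```text
clock: 6.15
position: [0.5737, -0.1172, 0.058]
ee_rot: [2.317, 2.119, 0.002]
force: [-0.2, 0.5, 0.0]
width: 1.003
gripper_force: 0.0
```

move_arm:
  motion:
    - {"tx": 0, "ty": 0, "tz": 0, "twist": 0}
    - {"tx": 0, "ty": 0, "tz": 0, "twist": 0}
    - {"tx": 0, "ty": 0, "tz": 0, "twist": 0}
    - {"tx": 0, "ty": 0, "tz": 0, "twist": 0}
    - {"tx": 0, "ty": 0, "tz": 0, "twist": 0}
    - {"tx": 0, "ty": 0, "tz": 0, "twist": 0}
    - {"tx": 0, "ty": 0, "tz": 0, "twist": 0}
    - {"tx": 0, "ty": 0, "tz": 0, "twist": 0}
    - {"tx": 0, "ty": 0, "tz": 0, "twist": 0}
    - {"tx": 0, "ty": 0, "tz": 0, "twist": 0}
  gripper: 1
  squeeze: 25

```text
clock: 7.15
position: [0.5728, -0.1165, 0.0567]
ee_rot: [-2.318, -2.12, 0.0]
force: [-1.0, -0.4, 0.2]
width: 0.259
gripper_force: 25.0
```

move_arm:
  motion:
    - {"tx": 0, "ty": 0, "tz": -0.03, "twist": 0}
    - {"tx": 0, "ty": 0, "tz": -0.04, "twist": 0}
    - {"tx": 0, "ty": 0, "tz": -0.04, "twist": 0}
    - {"tx": 0.04, "ty": -0.009, "tz": 0, "twist": 0}
    - {"tx": 0.04, "ty": -0.009, "tz": 0, "twist": 0}
    - {"tx": 0.04, "ty": -0.009, "tz": 0, "twist": 0}
    - {"tx": 0.04, "ty": -0.009, "tz": 0, "twist": 0}
    - {"tx": 0.04, "ty": -0.009, "tz": 0, "twist": 0}
    - {"tx": 0, "ty": 0, "tz": 0, "twist": 0}
    - {"tx": 0, "ty": 0, "tz": 0, "twist": 0}
    - {"tx": 0, "ty": 0, "tz": 0, "twist": 0}

```text
clock: 8.25
position: [0.546, 0.0853, 0.1668]
ee_rot: [2.319, 2.119, -0.001]
force: [0.5, -0.3, -0.7]
width: 0.262
gripper_force: 25.0
```

Run:
```python
from h import *
import pickle
for i in range(3):
    p,Rm,s=pose();c=arm.calibration("wrist");im=arm.get_image("wrist");print(p.round(4),s["clock"],s["width"],c["T"][:3,3].round(4))
    for d in arm.place_of("wrist","socket_medium"):
        u=np.array(d["point"])*[560,420];print(u.round(1),round(d["conf"],2),atz(c,u,0).round(4))
print(Rm.round(3).tolist())
pickle.dump(c,open("c3.pkl","wb"));cv2.imwrite("pics/w4raw.png",im[:,:,::-1])
cv2.imwrite("pics/w4.png",cv2.resize(im[20:260,140:440,::-1],None,fx=2.5,fy=2.5,interpolation=2))
```

```text
[0.546  0.0853 0.1668] 8.25 0.2620279197894951 [0.553  0.151  0.3244]
[268.4  56.9] 0.98 [0.5485 0.2087 0.    ]
[144.5  69.2] 0.93 [0.4299 0.209  0.    ]
[0.5461 0.0849 0.1668] 8.35 0.25821305502295944 [0.5531 0.1506 0.3245]
[145.6  66.7] 0.88 [0.4316 0.2109 0.    ]
[268.6  55.2] 0.86 [0.549  0.2098 0.    ]
[0.546  0.0853 0.1668] 8.45 0.25627096293771734 [0.5531 0.1509 0.3245]
[269.6  56.8] 0.87 [0.5497 0.2087 0.    ]
[145.9  69.5] 0.8 [0.4313 0.2088 0.    ]
[278.6 240.3] 0.63 [0.5415 0.0252 0.    ]
[276.8 226.3] 0.41 [0.5411 0.0411 0.    ]
[[0.091, 0.996, 0.0], [0.996, -0.091, -0.0], [-0.0, 0.0, -1.0]]
```

View pics/w4.png

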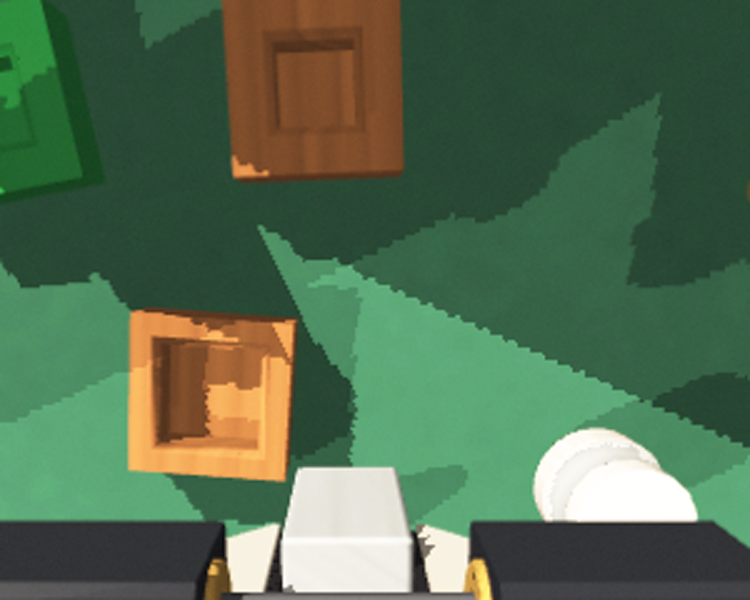

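Run:
```python
from h import *
import pickle
c=pickle.load(open("c3.pkl","rb"))
f=lambda u,v,z:atz(c,(140+u/2.5,20+v/2.5),z)[:2]
q=np.array([f(264,28,.028),f(361,27,.028),f(362,128,.028),f(269,132,.028)]);print(q.round(4).tolist(),q.mean(0).round(4))
for i in range(4):
    e=q[(i+1)%4]-q[i];print(np.linalg.norm(e).round(4),np.degrees(np.arctan2(e[1],e[0])).round(1))
e=f(403,172,.028)-f(233,179,.028);print("front edge",np.linalg.norm(e),np.degrees(np.arctan2(e[1],e[0])),((f(403,172,.028)+f(233,179,.028))/2).round(4))
e=f(222,0,.028)-f(233,179,.028);print("left",np.degrees(np.arctan2(e[1],e[0])))
e=f(401,0,.028)-f(403,172,.028);print("right",np.degrees(np.arctan2(e[1],e[0])))
# block bottom front edge in hand, z = tip-0.0267
z=.1668-.0267;e0,e1=f(300,468,z),f(395,468,z);print("blk bottom far edge",e0,e1,((e0+e1)/2).round(4),np.linalg.norm(e1-e0)); z+=.05;e0,e1=f(282,540,z),f(412,540,z);print(e0,e1,np.linalg.norm(e1-e0))
```

```text
[[0.5318, 0.2258], [0.5645, 0.2231], [0.562, 0.1909], [0.5298, 0.1926]] [0.547  0.2081]
0.0328 -4.7
0.0323 -94.4
0.0323 177.1
0.0333 86.5
front edge 0.059803935117055125 -2.9884682039423747 [0.5453 0.1767]
left 86.69097182791661
right 86.38222271858396
blk bottom far edge [0.53740488 0.1013741 ] [0.5599386  0.09932402] [0.5487 0.1003] 0.02262678571873195
[0.53707626 0.10190319] [0.56009014 0.09980943] 0.023108932357522705
```

move_arm:
  motion:
    - {"tx": 0, "ty": 0, "tz": 0, "twist": -0.02}
    - {"tx": 0.04, "ty": -0.0023, "tz": 0, "twist": 0}
    - {"tx": 0.04, "ty": -0.0023, "tz": 0, "twist": 0}
    - {"tx": 0.039, "ty": -0.0023, "tz": 0, "twist": 0}
    - {"tx": 0, "ty": 0, "tz": 0.03, "twist": 0}
    - {"tx": 0, "ty": 0, "tz": 0.04, "twist": 0}
    - {"tx": 0, "ty": 0, "tz": 0.02, "twist": 0}
    - {"tx": 0, "ty": 0, "tz": 0.01, "twist": 0}
    - {"tx": 0, "ty": 0, "tz": 0, "twist": 0}
    - {"tx": 0, "ty": 0, "tz": 0, "twist": 0}
    - {"tx": 0, "ty": 0, "tz": 0, "twist": 0}

```text
clock: 9.65
position: [0.5468, 0.2061, 0.0681]
ee_rot: [2.284, 2.156, 0.004]
force: [-0.4, 0.3, -1.4]
width: 0.258
gripper_force: 25.0
```

Run:
```python
from h import *
p,Rm,s=pose();print(p,Rm.round(3).tolist(),s["clock"],s["force"])
a=arm.get_image("side")[130:270,180:340];b=arm.get_image("scene")[130:250,240:380]
a=cv2.resize(a,(480,420),interpolation=2);b=cv2.resize(b,(320*140//140,274),interpolation=2);b=cv2.copyMakeBorder(b,0,146,0,0,0)
cv2.imwrite("pics/i1.png",np.hstack([a,b])[:,:,::-1])
```

```text
[0.54680659 0.20612702 0.06809535] [[0.057, 0.998, 0.002], [0.998, -0.057, 0.001], [0.001, 0.002, -1.0]] 9.65 [-0.3804921   0.31525936 -1.40824916]
```

View pics/i1.png

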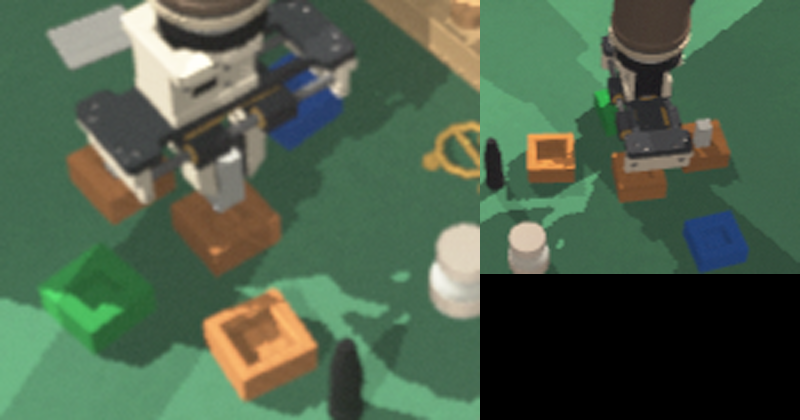

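The side view shows the block over the pocket of the chosen socket, and the other sockets are clear. I'll lower it and watch the force.

move_arm:
  motion:
    - {"tx": -0.001, "ty": 0, "tz": 0.007, "twist": 0}
    - {"tx": 0, "ty": 0, "tz": 0.007, "twist": 0}
    - {"tx": 0, "ty": 0, "tz": 0.003, "twist": 0}
    - {"tx": 0, "ty": 0, "tz": 0.003, "twist": 0}
    - {"tx": 0, "ty": 0, "tz": 0, "twist": 0}
    - {"tx": 0, "ty": 0, "tz": 0, "twist": 0}

```text
clock: 10.35
position: [0.5457, 0.2048, 0.0467]
ee_rot: [-2.284, -2.157, 0.0]
force: [0.4, 0.5, -2.4]
width: 0.262
gripper_force: 25.0
```

move_arm:
  motion:
    - {"tx": 0, "ty": 0, "tz": 0.004, "twist": 0}
    - {"tx": 0, "ty": 0, "tz": 0.004, "twist": 0}
    - {"tx": 0, "ty": 0, "tz": 0.003, "twist": 0}
    - {"tx": 0, "ty": 0, "tz": 0, "twist": 0}
    - {"tx": 0, "ty": 0, "tz": 0, "twist": 0}

```text
clock: 10.85
position: [0.5457, 0.2048, 0.0356]
ee_rot: [-2.284, -2.157, 0.0]
force: [-0.2, -0.3, -0.7]
width: 0.256
gripper_force: 25.0
```

move_arm:
  motion:
    - {"tx": 0, "ty": 0, "tz": 0.001, "twist": 0}
    - {"tx": 0, "ty": 0, "tz": 0.001, "twist": 0}
    - {"tx": 0, "ty": 0, "tz": 0, "twist": 0}
    - {"tx": 0, "ty": 0, "tz": 0, "twist": 0}

```text
clock: 11.25
position: [0.546, 0.2048, 0.0346]
ee_rot: [-2.284, -2.156, -0.001]
force: [-3.0, -0.5, 8.6]
width: 0.262
gripper_force: 25.0
```

move_arm:
  motion:
    - {"tx": 0, "ty": 0, "tz": 0, "twist": 0}
    - {"tx": 0, "ty": 0, "tz": 0, "twist": 0}
    - {"tx": 0, "ty": 0, "tz": 0, "twist": 0}
    - {"tx": 0, "ty": 0, "tz": 0, "twist": 0}
    - {"tx": 0, "ty": 0, "tz": 0, "twist": 0}
    - {"tx": 0, "ty": 0, "tz": -0.03, "twist": 0}
    - {"tx": 0, "ty": 0, "tz": -0.04, "twist": 0}
    - {"tx": -0.03, "ty": 0, "tz": -0.04, "twist": 0}
    - {"tx": -0.05, "ty": 0, "tz": 0, "twist": 0}
    - {"tx": -0.045, "ty": 0, "tz": 0, "twist": 0}
    - {"tx": 0, "ty": 0, "tz": 0, "twist": 0}
    - {"tx": 0, "ty": 0, "tz": 0, "twist": 0}
  gripper: -0.1

```text
clock: 12.45
position: [0.5386, 0.079, 0.1439]
ee_rot: [-2.287, -2.153, -0.001]
force: [0.7, 0.8, 0.0]
width: 0.551
gripper_force: 0.0
```

Run:
```python
from h import *
p,Rm,s=pose();print(p,Rm.round(3).tolist(),s["clock"],s["width"])
c=arm.calibration("wrist");im=arm.get_image("wrist");a=im[20:200,180:360]
S=arm.get_image("side");b=S[130:270,180:340]
a=cv2.resize(a,(400,400),interpolation=2);b=cv2.resize(b,(400,350),interpolation=2);b=cv2.copyMakeBorder(b,0,50,0,0,0)
cv2.imwrite("pics/i2.png",np.hstack([a,b])[:,:,::-1])
h=[np.array(arm.place_of(k,"block_mid")[0]["point"])*[560,420] for k in ("wrist","side")]
print(h,atz(c,h[0],.033),tri([ray(c,h[0]),ray(arm.calibration("side"),h[1])]))
```

```text
[0.53856572 0.0790061  0.14394808] [[0.06, 0.998, 0.0], [0.998, -0.06, 0.0], [0.0, 0.0, -1.0]] 12.45 0.5507944138843089Traceback (most recent call last):
  File "<stdin>", line 7, in <module>
IndexError: list index out of range
```

View pics/i2.png

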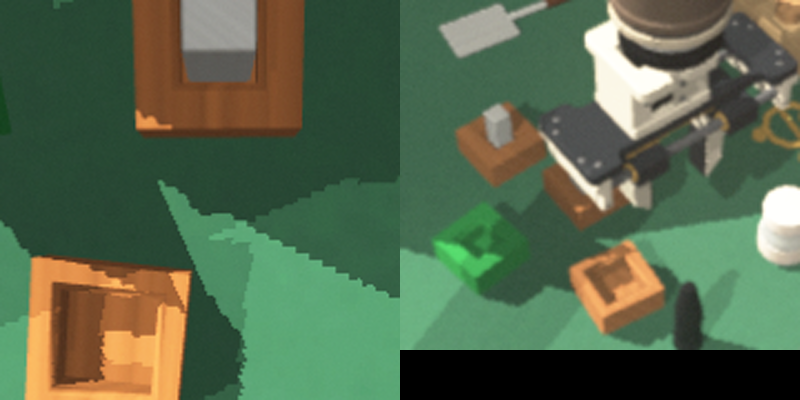

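The wrist view shows the block upright in the medium pocket, with even gaps; the large, green and blue sockets are untouched. Next, above the knob.

move_arm:
  motion:
    - {"tx": 0, "ty": 0, "tz": 0, "twist": 0.078}
    - {"tx": -0.0385, "ty": 0.0113, "tz": 0, "twist": 0}
    - {"tx": -0.0385, "ty": 0.0113, "tz": 0, "twist": 0}
    - {"tx": -0.0385, "ty": 0.0113, "tz": 0, "twist": 0}
    - {"tx": -0.0385, "ty": 0.0113, "tz": 0, "twist": 0}
    - {"tx": -0.0385, "ty": 0.0113, "tz": 0, "twist": 0}
    - {"tx": -0.0385, "ty": 0.0113, "tz": 0, "twist": 0}
    - {"tx": 0, "ty": 0, "tz": 0, "twist": 0}
    - {"tx": 0, "ty": 0, "tz": 0, "twist": 0}
    - {"tx": 0, "ty": 0, "tz": 0, "twist": 0}
    - {"tx": 0, "ty": 0, "tz": 0, "twist": 0}

```text
clock: 13.7
position: [0.5643, -0.1571, 0.1434]
ee_rot: [-2.408, -2.016, -0.0]
force: [0.1, -0.8, 0.7]
width: 0.549
gripper_force: 0.0
```

Run:
```python
from h import *
p,Rm,s=pose();print(p,Rm.round(3).tolist(),s["clock"])
S=arm.calibration("side");arm.get_image("side")
d,=[np.array(x["point"])*[560,420] for x in arm.place_of("side","block_mid")[:1]]
print(d,atz(S,d,.033), proj(S,[.547,.2075,.033]))
for x in arm.place_of("side","pull_knob"): print(np.array(x["point"])*[560,420],x["conf"],proj(S,[.5635,-.1605,.067]))
```

```text
[ 0.56427787 -0.15713186  0.14344649] [[0.176, 0.984, -0.0], [0.984, -0.176, 0.001], [0.001, -0.001, -1.0]] 13.7
[255.304 195.804] [0.55360344 0.21380074 0.033     ] [254.70010011 198.8609775 ]
[378.896 296.604] 0.59 [378.1565078  297.08932636]
```

move_arm:
  motion:
    - {"tx": -0.0035, "ty": 0, "tz": 0.03, "twist": 0}
    - {"tx": 0, "ty": 0, "tz": 0.03, "twist": 0}
    - {"tx": 0, "ty": 0, "tz": 0.02, "twist": 0}
    - {"tx": 0, "ty": 0, "tz": 0.014, "twist": 0}
    - {"tx": 0, "ty": 0, "tz": 0, "twist": 0}
    - {"tx": 0, "ty": 0, "tz": 0, "twist": 0}

```text
clock: 14.45
position: [0.5636, -0.1628, 0.0503]
ee_rot: [2.412, 2.013, 0.0]
force: [1.4, -0.2, -0.2]
width: 0.546
gripper_force: 0.0
```

move_arm:
  motion:
    - {"tx": 0, "ty": 0, "tz": 0, "twist": 0}
    - {"tx": 0, "ty": 0, "tz": 0, "twist": 0}
    - {"tx": 0, "ty": 0, "tz": 0, "twist": 0}
    - {"tx": 0, "ty": 0, "tz": 0, "twist": 0}
    - {"tx": 0, "ty": 0, "tz": 0, "twist": 0}
    - {"tx": 0, "ty": 0, "tz": 0, "twist": 0}
  gripper: 1
  squeeze: 45

```text
clock: 15.05
position: [0.5621, -0.1625, 0.0501]
ee_rot: [-2.411, -2.011, 0.001]
force: [-5.8, 1.8, 8.4]
width: 0.27
gripper_force: 45.0
```

move_arm:
  motion:
    - {"tx": 0, "ty": 0, "tz": -0.003, "twist": 0}
    - {"tx": 0, "ty": 0, "tz": -0.003, "twist": 0}
    - {"tx": 0, "ty": 0, "tz": -0.004, "twist": 0}
    - {"tx": 0, "ty": 0, "tz": -0.004, "twist": 0}
    - {"tx": 0, "ty": 0, "tz": 0, "twist": 0}
    - {"tx": 0, "ty": 0, "tz": 0, "twist": 0}

```text
clock: 15.65
position: [0.5621, -0.1625, 0.0634]
ee_rot: [-2.411, -2.012, 0.002]
force: [-5.3, 1.1, -7.6]
width: 0.274
gripper_force: 45.0
```

move_arm:
  motion:
    - {"tx": 0.01, "ty": -0.001, "tz": 0, "twist": 0}
    - {"tx": 0.01, "ty": 0, "tz": 0, "twist": 0}
    - {"tx": 0.01, "ty": 0, "tz": 0, "twist": 0}
    - {"tx": 0.01, "ty": 0, "tz": 0, "twist": 0}
    - {"tx": 0, "ty": 0, "tz": 0, "twist": 0}
    - {"tx": 0, "ty": 0, "tz": 0, "twist": 0}
    - {"tx": 0, "ty": 0, "tz": 0, "twist": 0}

```text
clock: 16.35
position: [0.5684, -0.1213, 0.0632]
ee_rot: [-2.408, -2.012, 0.001]
force: [-5.2, 2.6, -6.8]
width: 0.274
gripper_force: 45.0
```

move_arm:
  motion:
    - {"tx": 0, "ty": 0, "tz": 0.003, "twist": 0}
    - {"tx": 0, "ty": 0, "tz": 0.003, "twist": 0}
    - {"tx": 0, "ty": 0, "tz": 0.002, "twist": 0}
    - {"tx": 0, "ty": 0, "tz": 0, "twist": 0}
    - {"tx": 0, "ty": 0, "tz": 0, "twist": 0}

```text
clock: 16.85
position: [0.5683, -0.1217, 0.0552]
ee_rot: [-2.409, -2.012, 0.001]
force: [-6.0, 2.3, -5.5]
width: 0.274
gripper_force: 45.0
```

move_arm:
  motion:
    - {"tx": 0, "ty": 0, "tz": 0.003, "twist": 0}
    - {"tx": 0, "ty": 0, "tz": 0.002, "twist": 0}
    - {"tx": 0, "ty": 0, "tz": 0.0005, "twist": 0}
    - {"tx": 0, "ty": 0, "tz": 0, "twist": 0}
    - {"tx": 0, "ty": 0, "tz": 0, "twist": 0}

```text
clock: 17.35
position: [0.5684, -0.1219, 0.0503]
ee_rot: [-2.409, -2.012, 0.001]
force: [-7.0, 2.6, -1.4]
width: 0.273
gripper_force: 45.0
```

Run:
```python
from h import *
p,Rm,s=pose();print(p,s["clock"],s["force"],s["width"])
a=arm.get_image("side");a=np.vstack([cv2.resize(a[140:260,190:310],(300,300)),cv2.resize(a[220:340,290:410],(300,300))]);b=arm.get_image("scene")[180:270,130:350];b=cv2.resize(b,(490,200));b=cv2.copyMakeBorder(b,0,400,0,0,0)
cv2.imwrite("pics/f.png",np.hstack([a,b])[:,:,::-1])
```

```text
[ 0.5684242  -0.12186563  0.05026559] 17.35 [-6.99451683  2.57477577 -1.42196437] 0.273456419579138
```

View pics/f.png

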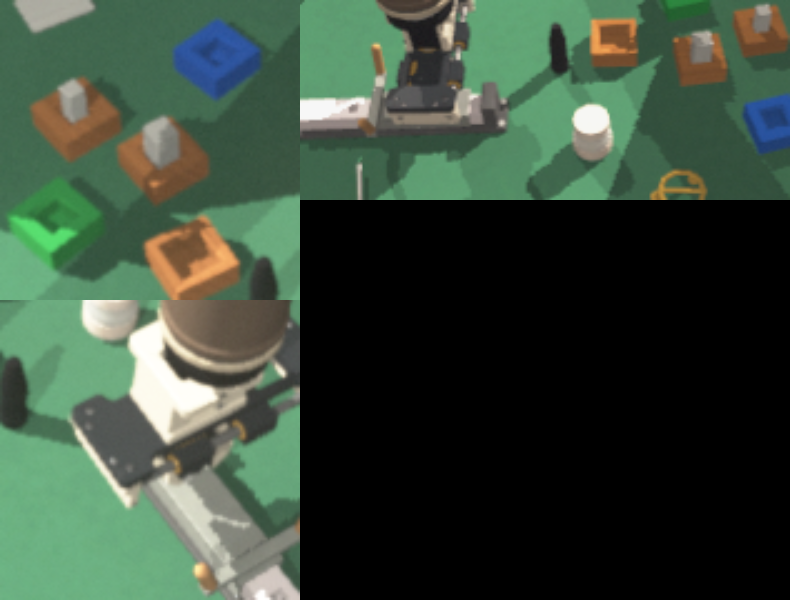

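The block stands in its socket at about the same height as the small one, and the section has moved up towards the stop. The upward pull is nearly gone, so I'll press about 1 mm more to make sure the pin is at the bottom.

move_arm:
  motion:
    - {"tx": 0, "ty": 0, "tz": 0.001, "twist": 0}
    - {"tx": 0, "ty": 0, "tz": 0, "twist": 0}
    - {"tx": 0, "ty": 0, "tz": 0, "twist": 0}

```text
clock: 17.75
position: [0.5685, -0.1219, 0.0501]
ee_rot: [-2.409, -2.012, -0.0]
force: [-10.5, 3.3, 10.3]
width: 0.276
gripper_force: 45.0
```

```bash
python3 -c "
from cell import arm
print(arm.sign_off())"
```

```text
the job is handed in; nothing more can be done
None
```

I put the block home in its own socket and let go of it. Then I slid the section to the next hole (about 41 mm measured, 40 mm expected) with the pin fully down, and handed the job in still holding the knob, at about 18 s; the verdict was not shown.

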